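# Clamp a paint tin in the bench shaker and start it

## Robot

A 6-joint arm with a two-finger parallel gripper is mounted at the origin on the work surface. World frame = base frame: x ahead of the robot, y to its left, z up, the work surface at z = 0. Lengths are in m, angles in rad, forces in N, time in s.
With the tool pointing down it reaches from about 0.3 to 0.775 m from the base axis. Payload 14.6 kg.
Tool frame: the origin (TCP) lies between the finger pads; the fingertips stand 14 mm ahead of it and the grasp point (between the pads) lies 5 mm behind it (nose_length is the distance from the TCP to the fingertips, in m); y points along the fingers, x is the direction in which the jaws open and shut, and the axes are right-handed (so a half turn about y gives the same grasp; the last joint's range is limited). The gripper opens to 94 mm and grips with 3 to 60 N. Pads are 16 mm wide; open, the fingers measure 119 mm over their backs; the gripper's body (75 mm by 177 mm) begins 78 mm behind the grasp point.
Start: joints at [-1.28, 0.3, 1.521, -0, 1.321, -0.067], TCP at [0.193, -0.515, 0.219] pointing down, gripper open.
Joint ranges: [-3.03, 3.03], [-0.79, 2.21], [0.23, 2.52], [-1.04, 4.18], [0, 3.07], [-2.55, 2.55]. Speed limits (rad/s): [2.22, 2.22, 2.57, 3.14, 3.14, 3.14].

## Interface

Orientations are given as a unit quaternion [x, y, z, w].
In Python, from rig import * gives the robot as it stands.
- The arm moves only by the tool jog_arm, never from a script. Its argument "plan" is one flat list of numbers, 7 for each row, row after row: the shift along the tool's x, y, z in cm, then the turn, a rotation vector about the tool's x, y, z in degrees, then the finger opening in cm, from 0 to 9.4. In form: [dx, dy, dz, ax, ay, az, jaw, dx, dy, dz, ax, ay, az, jaw, ...]. A call has 1 to 10 rows; each row is the pose to reach, as a shift and turn from the pose measured when the call began, along the tool's axes at that moment; what a row does not reach only later rows make up. A row lasts 1/10 s, in which the tool goes at most 50 mm and 8.59 degrees, less where a joint would pass 70% of its speed; a pose out of reach is approached as far as the arm can. A call with a gripper value outside its range is refused whole. The fingers move at their own pace and stop on an object; the grip force is fixed at half the most. Time passes only in rows, so rows that repeat a pose let the fingers close. It gives the time, the measured TCP pose, the force and the opening at its end, in the units of the state.
- sense(): the state, without advancing time (a new reading comes with each control period).
- grab_frame(name): name is "scene" or "side" or "wrist"; returns the picture (480x640x3 uint8, red, green, blue); there is no depth.
- camera_params(name): a dict with "K" (3x3 intrinsics, pixels), "R" (3x3) and "t" (3): a world point X has camera coordinates R X + t; the wrist camera has in their place "mount" (4x4, takes a point from camera to tool coordinates, whose origin is the TCP and whose axes are the tool frame's). Camera axes: x right, y down, z forward; pixel columns grow to the right and rows downward; lengths in m; the calibration is good to about 2 mm. A picture is of the moment at which its call begins: read the wrist's pose just before it. camera_params takes no time and is no camera call.
- hand_in(): hands the job in, once; it reports no verdict.
The state is a dict: "clock": time; "joint_pos": joint angles; "dq": joint speeds; "joint_torque": joint torques, N m; "ee_pos": TCP position; "ee_rot": TCP orientation; "force": force on the tool from outside, world axes, zero at the start; "ft_torque": the same for the moment, N m; "width": finger opening in m.
Only numpy, scipy, OpenCV 4.12 (cv2) and the standard library are available. Lean on these libraries where they do the work, as an engineer would, in place of code of your own. Each camera call takes 0.05 s, during which the arm holds its last target.

## Task

Clamp the paint tin in the shaker: turn the T-handle on top clockwise (seen from above) until its torque clutch clicks, then stop, one click being enough and two the most. Then start the shaker by pressing the flat push button on its console fully in and letting it come back out. Keep off the mushroom-head stop button next to it, and leave the big tin and the mixing cup beside the shaker where they stand.

Things in the scene. Friction and masses are not known exactly. Their poses are not given: they have to be found in the camera images.
- shaker: Grey bench paint shaker, fixed. Origin: on the table under the clamp screw's axis; x away from its front, y left, z up. Base x -120..120, y -265..100 mm, deck 75 mm high. On the left a tin clamp: two pillars and a crosshead, top 264 mm above the table (pillar nuts 271). On the right a console, y -258..-132 mm, its level top 105 mm above the table.
- tbar_mid (a point): Middle of the T-handle's level steel bar, on the upright screw axis; x along the bar, z up. Bar round, 16 mm thick, 180 mm over its 24 mm black end balls. Under its middle the clutch housing, 60 mm wide, 10 to 34 mm below the bar's centre line, joined by a 24 mm boss. Crosshead about 45 mm below the bar's centre line. The handle sinks 2.5 mm per rad of screw turn.
- grip_a (a point): Centre of one arm of the T-handle's bar, 50 mm from the screw axis along +x of the handle: a place to hold or push it (bare 16 mm bar from 32 to 64 mm from the axis). Axes as tbar_mid. To tighten it must travel clockwise seen from above round tbar_mid.
- grip_b (a point): The same on the other arm, 50 mm from the axis along -x of the handle.
- screw (a joint): Turn of the clamp screw in rad; grows clockwise (seen from above) as the round pressure plate comes down, 16 mm a turn. 4.2 is fully clamped: plate on the tin, the screw goes no further. Starts 0.9 to 2.2 rad short of that. Running friction about 0.13 N m (3 N at 50 mm from the axis); stays where it is left.
- tbar (a joint): Slip of the T-handle on the screw through its ball-detent clutch, rad clockwise: 0 at the start, +0.63 with each click (1.26 after two). The handle drives the screw until the tin is clamped; then the clutch resists with 0.75 N m (15 N at 50 mm from the axis) up to half-way (0.3 rad), where the resistance suddenly drops to nothing: the click; it goes easily on to the next seat.
- pad_mid (a point): Centre of the rubber pad of the shaking platform on which the tin stands, 102 mm above the table, on the screw axis.
- tin_mid (a point): Centre (half-way up) of the tin to be clamped, a closed half-litre lever-lid tin, 86 mm in diameter, 105 mm high, standing loose on the pad under the pressure plate, its lid 207 mm above the table.
- start (a joint): Travel of the start button in m: 0 out, 0.006 fully in. A spring of 1.8 N at rest rising to 6 N fully in brings it back.
- start_top (a point): Middle of the top face of the start button: a flat black disc 34 mm in diameter standing 10 mm out of a round dark bezel of 50 mm, on the level top of the console, nearest to the front of the three controls there. It is pushed straight down. Its top is 127 mm above the table.
- stop (a joint): Travel of the stop button in m: 0 out, 0.005 fully in; it is not to be pressed.
- stop_top (a point): Top of the stop button: a black mushroom head 42 mm in diameter, 34 mm high above the console, 70 mm behind the start button (towards +x of the shaker). Behind it is a bar-shaped timer dial, up to 44 mm high above the console.
- tin_big_mid (a point): Centre (half-way up) of the big closed one-litre tin, 108 mm in diameter, 130 mm high, standing loose on the table to the left of the shaker.
- cup_mid (a point): Centre (half-way up) of the white mixing cup, 90 mm in diameter at its rim, 100 mm high, standing loose on the table in front of the shaker.
Things that resemble listed ones, but are neither listed nor needed, are in the scene too. What is shaped like the part that bears tin_mid but blue or orange is not meant.

How it is judged:
On the way, in this order (a step that is already met when the one before it is completed fails the run):
1. the clamp screw is home and the clutch has clicked (value of joint screw above 4.1 rad and value of joint tbar above 0.35 rad), for 0.2 s.
2. the start button is pressed fully in (value of joint start above 0.005 m), for 0.05 s.
At the end, for the whole second after the job is handed in: Screw within 0.1 rad of fully clamped (4.2), handle clicked once or twice (slip 0.35 to 1.55 rad), then start pressed beyond 5 mm and out again (under 1 mm), tin upright and within 12 mm of the pad's middle, big tin and cup within 30 mm of where they were (all of step 1 and value of joint tbar below 1.55 rad and value of joint start below 0.001 m and horizontal distance between tin_mid and pad_mid below 0.012 m and angle between tin_mid's own z axis and vertical below 0.1 rad and distance of each of tin_big_mid, cup_mid from where it was at the start of the episode below 0.03 m); the robot touches nothing.
It fails at once if the clutch clicks a third time (the handle is driven on past two clicks) (value of joint tbar above 1.6 rad).
It fails at once if the start button is pressed before the clamp has clicked (value of joint start above 0.004 m and value of joint tbar below 0.3 rad).
It fails at once if the stop button is pressed (value of joint stop above 0.003 m).
It fails at once if the big tin or the cup is shoved or knocked over (distance of any of tin_big_mid, cup_mid from where it was at the start of the episode above 0.03 m).
It also fails if it takes over 67 s, if anything falls off the work surface, if the arm or the gripper's body presses on something with over 40 N, if the wrist force passes 120 N, or if a joint passes its speed limit or range.

## Working session

There is one attempt and no reset: what is moved stays moved. The work goes in short steps, Python scripts to look and compute and a tool call to move; the robot and the scene stay as the last step left them, time stands still between calls to the robot, and variables do not carry over. Pictures are saved under pics/ and viewed, and the job is handed in when it is done.

Besides the shell and the picture viewer there is one more tool, called after ">>>" as name(argument=value, ...) on one line, values as JSON. jog_arm: Moves the arm, as the interface text tells. Its arguments: {"type":"object","properties":{"plan":{"type":"array"}},"required":["plan"]}

```bash
mkdir -p pics; ls
python3 - <<'E'
from rig import *
import cv2,numpy as np
s=sense();print(s)
for n in("scene","side","wrist"):
    cv2.imwrite(f"pics/{n}0.png",grab_frame(n)[:,:,::-1]); p=camera_params(n); print(n,{k:np.round(np.array(v),4).tolist() for k,v in p.items()})
E
```

```text
pics
{'clock': 0.0, 'joint_pos': array([-1.27960157e+00,  3.00498033e-01,  1.52157329e+00,  1.51798196e-06,
        1.32067479e+00, -6.66250062e-02]), 'dq': array([-0.00125297, -0.00014651,  0.00065898,  0.00086898,  0.00117758,
       -0.00109014]), 'joint_torque': array([-4.16173192e-03, -5.31815994e+01, -3.52737272e+01,  7.07099866e-02,
        2.45191134e-02, -9.99170879e-05]), 'ee_pos': array([ 0.19254452, -0.51494226,  0.21887484]), 'ee_rot': array([-0.5807428 ,  0.40335923, -0.40272216,  0.58125209]), 'force': array([-0.57505393, -0.71774359,  0.60116891]), 'ft_torque': array([ 0.01260515,  0.06524325, -0.00412937]), 'width': 0.09424337204485508}
scene {'K': [[523.6662, 0.0, 323.1327], [0.0, 523.6662, 244.8724], [0.0, 0.0, 1.0]], 'R': [[-0.2083, 0.9781, 0.0012], [0.4882, 0.105, -0.8664], [-0.8475, -0.1799, -0.4993]], 't': [0.0029, -0.109, 1.4806]}
side {'K': [[496.9042, 0.0, 316.0564], [0.0, 496.9042, 244.7371], [0.0, 0.0, 1.0]], 'R': [[0.9916, -0.1294, -0.0051], [-0.0708, -0.5087, -0.858], [0.1085, 0.8511, -0.5136]], 't': [-0.5674, 0.2782, 0.866]}
wrist {'K': [[334.6521, 0.0, 320.8734], [0.0, 334.6521, 245.4269], [0.0, 0.0, 1.0]], 'mount': [[1.0, -0.0001, -0.0003, -0.0001], [0.0003, -0.2276, 0.9738, -0.1659], [-0.0002, -0.9738, -0.2276, 0.0657], [0.0, 0.0, 0.0, 1.0]]}
```

View pics/scene0.png

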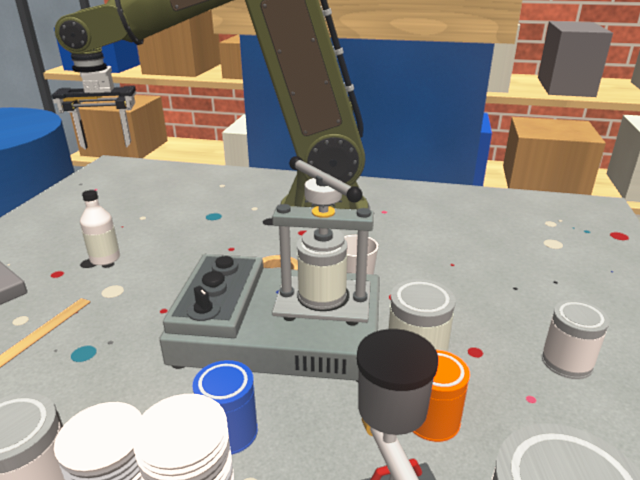

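View pics/side0.png

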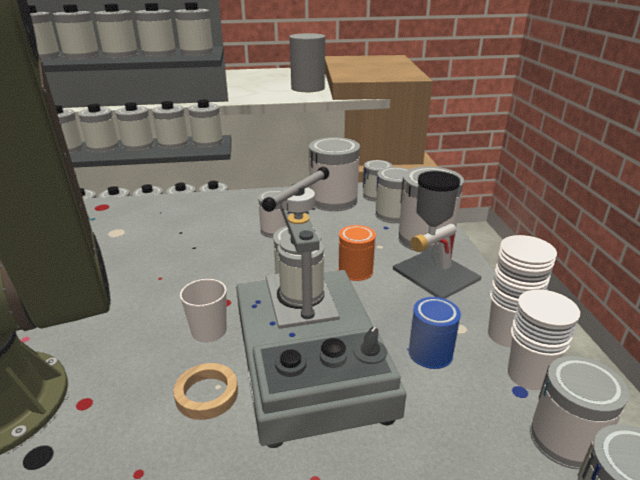

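View pics/wrist0.png

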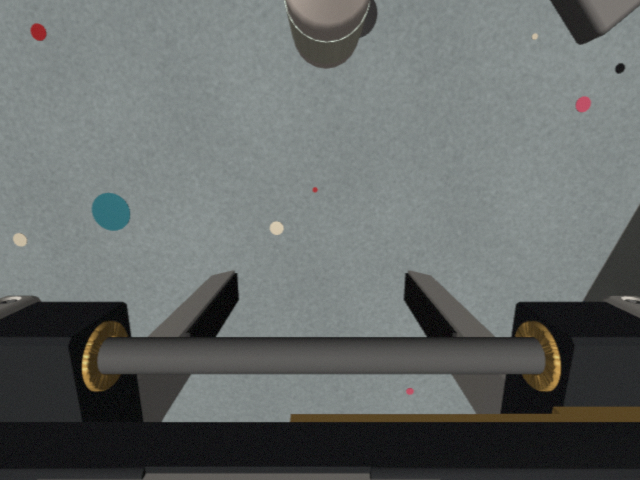

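Run:
```python
import cv2,numpy as np
a=cv2.imread('pics/scene0.png')[140:340,150:400]; b=cv2.imread('pics/side0.png')[150:400,230:420]
a=cv2.resize(a,None,fx=3,fy=3,interpolation=2);b=cv2.resize(b,None,fx=2.4,fy=2.4,interpolation=2)
cv2.imwrite('pics/s1.png',a);cv2.imwrite('pics/d1.png',b)
```

```text
(no output)
```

View pics/s1.png

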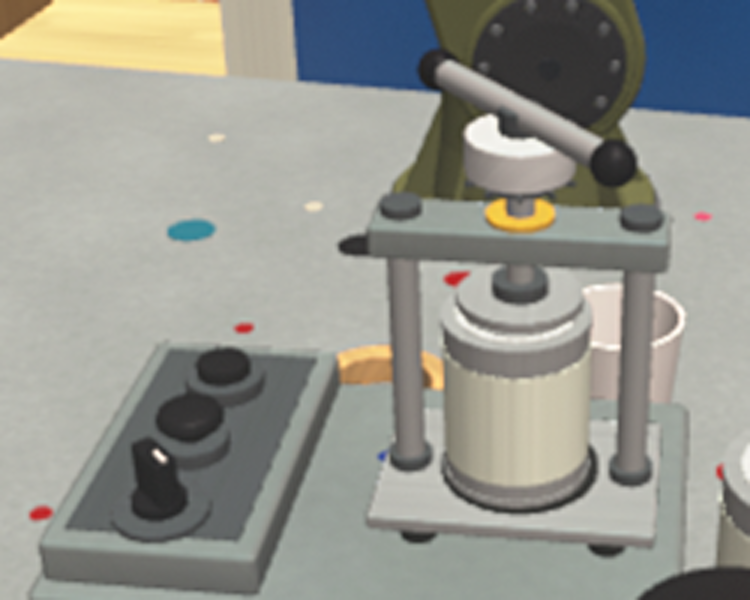

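View pics/d1.png

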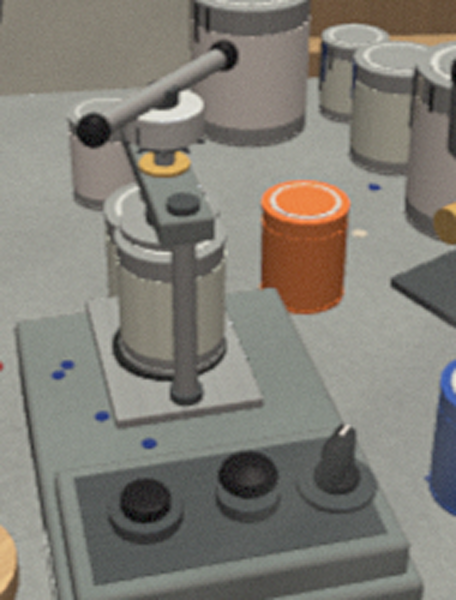

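```bash
cat > h.py <<'E'
from rig import *
import numpy as np,cv2
from scipy.spatial.transform import Rotation as Ro
def P(n):
    p=camera_params(n);K,R,t=[np.array(p[k],float) for k in('K','R','t')];return K,R,t
def ray(n,uv):
    K,R,t=P(n);d=R.T@np.linalg.solve(K,[*uv,1]);return -R.T@t,d
def pl(n,uv,z):
    c,d=ray(n,uv);return c+d*(z-c[2])/d[2]
def tri(a,b):
    M=[]
    Pa=[np.array(P(n)[0])@np.c_[P(n)[1],P(n)[2]] for n in('scene','side')]
    X=cv2.triangulatePoints(Pa[0],Pa[1],np.array(a,float).reshape(2,1),np.array(b,float).reshape(2,1));X=(X[:3]/X[3]).ravel()
    e=[]
    for q,u in zip(Pa,(a,b)):
        w=q@np.r_[X,1];e.append(np.linalg.norm(w[:2]/w[2]-u))
    return X,np.array(e)
E
python3 - <<'E'
from h import *
np.set_printoptions(precision=4,suppress=True)
for n,a,b in [('ball+',(354.3,193.7),(323.75,172.5)),('ball-',(294.7,162.7),(268.75,204.2)),('start',(224.3,261.3),(290.4,357.5)),('stop',(213.3,277),(333.3,346.7))]:
    print(n,*tri(a,b))
print('start z.127',pl('scene',(224.3,261.3),.127),pl('side',(290.4,357.5),.127))
print('nuts',pl('scene',(283.3,207.7),.271),pl('scene',(364,211.7),.271), pl('side',(306.2,235),.271))
print('cup rim',pl('side',(205,292),.1))
A=tri((354.3,193.7),(323.75,172.5))[0];B=tri((294.7,162.7),(268.75,204.2))[0];print((A+B)/2,np.linalg.norm(A-B),np.degrees(np.arctan2(*(A-B)[[1,0]])))
# refine ball centres by dark mask
for n,cs in(('scene',[(354,194),(295,163)]),('side',[(324,172),(269,204)])):
    im=cv2.imread(f'pics/{n}0.png')
    for c in cs:
        m=(im.max(2)<45).astype(np.uint8)
        k,l,st,ce=cv2.connectedComponentsWithStats(m);i=l[c[1],c[0]];print(n,c,i,st[i],ce[i])
E
```

```text
ball+ [0.6107 0.1734 0.3259] [0.1202 0.1067]
ball- [0.5046 0.0555 0.3253] [0.3363 0.3893]
start [ 0.5211 -0.0836  0.1219] [0.1516 0.2019]
stop [ 0.5903 -0.077   0.1312] [0.344  0.4242]
start z.127 [ 0.5291 -0.0802  0.127 ] [ 0.5206 -0.0885  0.127 ]
nuts [0.5691 0.0515 0.271 ] [0.5559 0.1822 0.271 ] [0.5628 0.0433 0.271 ]
cup rim [0.3712 0.1439 0.1   ]
[0.5576 0.1144 0.3256] 0.1586443976748663 48.01056045699623
scene (354, 194) 0 [     0      0    640    480 305090] [320.1294 239.9929]
scene (295, 163) 0 [     0      0    640    480 305090] [320.1294 239.9929]
side (324, 172) 130 [319 168  10  11  44] [324.7727 172.5455]
side (269, 204) 160 [262 198  14  13 128] [268.4688 204.375 ]
```

```bash
cat >> h.py <<'E'
np.set_printoptions(precision=4,suppress=True)
def wcam(s):
    p=camera_params('wrist');M=np.array(p['mount'],float);T=np.eye(4);T[:3,:3]=Ro.from_quat(s['ee_rot']).as_matrix();T[:3,3]=s['ee_pos'];return np.array(p['K'],float),T@M
def wpl(s,uv,z):
    K,W=wcam(s);d=W[:3,:3]@np.linalg.solve(K,[*uv,1]);c=W[:3,3];return c+d*(z-c[2])/d[2]
def wpix(s,X):
    K,W=wcam(s);x=W[:3,:3].T@(np.array(X)-W[:3,3]);u=K@x;return u[:2]/u[2]
def goto(p,yaw):
    """shift (cm) and rotvec(deg) in tool axes now to reach TCP p, tool down, tool z heading yaw deg in world xy"""
    s=sense();R=Ro.from_quat(s['ee_rot'])
    y=np.radians(yaw);z=np.array([np.cos(y),np.sin(y),0]);Y=np.array([0,0,-1.]);x=np.cross(Y,z)
    G=Ro.from_matrix(np.c_[x,Y,z])
    return R.inv().apply(np.array(p)-s['ee_pos'])*100,(R.inv()*G).as_rotvec(degrees=True)
E
python3 - <<'E'
from h import *
s=sense();R=Ro.from_quat(s['ee_rot']).as_matrix();print(R); print(s['joint_pos'],np.degrees(np.arctan2(R[1,2],R[0,2])), np.degrees(-1.2796))
E
```

```text
[[ 0.3502 -0.0002  0.9367]
 [-0.9367  0.0008  0.3502]
 [-0.0009 -1.      0.0001]]
[-1.2796  0.3003  1.5214  0.      1.3207 -0.0666] 20.499655799375148 -73.31567946494015
```

>>> jog_arm(plan=[-2.2,-2.3,3.0,0,-8,0,9.4,-4.4,-4.6,6.0,0,-16,0,9.4,-6.6,-6.9,9.0,0,-24,0,9.4,-8.8,-9.2,12.0,0,-32,0,9.4,-11,-11.5,15.0,0,-40,0,9.4,-13.2,-13.8,18.0,0,-48,0,9.4,-15.4,-16.1,21.0,0,-56,0,9.4,-17.6,-18.4,24.0,0,-64,0,9.4,-19.8,-20.7,27.0,0,-72,0,9.4,-22.0,-23.0,30.0,0,-80,0,9.4])

```text
clock: 1.15
ee_pos: [0.397, -0.2025, 0.4502]
ee_rot: [-0.704, -0.067, 0.067, 0.704]
force: [0.3, -0.6, -0.6]
width: 0.0938
```

Run:
```python
from h import *
s=sense();print(s['ee_pos'],s['joint_pos'])
print(goto([.56,.11,.47],180),goto([.591,.151,.47],180))
```

```text
[ 0.397  -0.2025  0.4502] [-0.5543 -0.002   1.3445  0.0006  1.7996 -0.7431]
(array([21.8803, -1.9614, 27.639 ]), array([ -0.0436, -79.1752,   0.0305])) (array([25.6952, -1.9587, 31.0838]), array([ -0.0436, -79.1752,   0.0305]))
```

>>> jog_arm(plan=[2.2,-0.2,2.8,0,-8,0,9.4,4.4,-0.4,5.6,0,-16,0,9.4,6.6,-0.6,8.4,0,-24,0,9.4,8.8,-0.8,11.2,0,-32,0,9.4,11,-1.0,14,0,-40,0,9.4,13.2,-1.2,16.8,0,-48,0,9.4,15.4,-1.4,19.6,0,-56,0,9.4,17.6,-1.6,22.4,0,-64,0,9.4,19.8,-1.8,25.2,0,-72,0,9.4,22,-2,27.6,0,-80,0,9.4])

```text
clock: 2.15
ee_pos: [0.5616, 0.1115, 0.4703]
ee_rot: [0.494, 0.505, -0.505, -0.495]
force: [0.3, -0.4, -0.1]
width: 0.0939
```

Run:
```python
from h import *
s=sense();print(s['ee_pos'],s['ee_rot'],s['joint_pos'],s['dq'])
cv2.imwrite('pics/w1.png',grab_frame('wrist')[:,:,::-1])
for X in ([.6107,.1734,.3259],[.5046,.0555,.3253],[.5211,-.0836,.127],[.59,-.077,.139]):print(wpix(s,X))
```

```text
[0.5616 0.1115 0.4703] [ 0.4945  0.5052 -0.5051 -0.4951] [ 0.1317  0.3218  0.9259  0.0009  1.8943 -1.4596] [ 0.446   0.5895 -0.8016 -0.0025  0.2074 -0.9379]
[382.5085 288.4245]
[260.19   175.5162]
[190.6222 181.793 ]
[195.0861 228.6926]
```

View pics/w1.png

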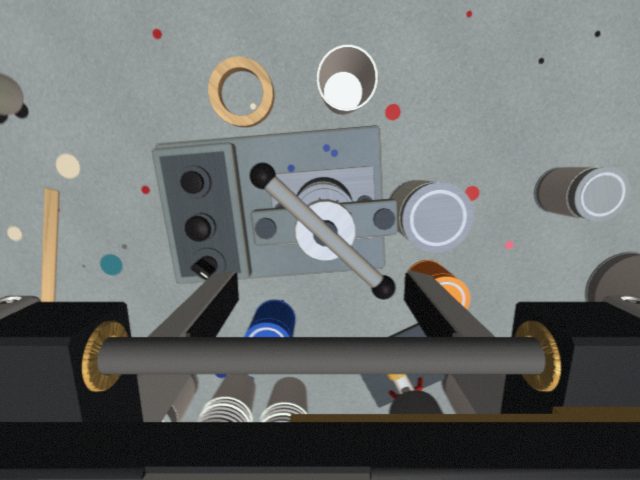

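Run:
```python
from h import *
s=sense();im=grab_frame('wrist')[:,:,::-1].copy();print(s['ee_pos'],s['dq'].max())
cv2.imwrite('pics/w2.png',im)
m=(im.max(2)<60).astype(np.uint8);m[280:]=m[280:]*0+(im[280:].max(2)<60)
k,l,st,ce=cv2.connectedComponentsWithStats(m)
for i in range(1,k):
    if 60<st[i][4]<2000: print(st[i],ce[i])
cv2.imwrite('pics/w2c.png',cv2.resize(im[130:310,140:420],None,fx=2.8,fy=2.8,interpolation=2))
```

```text
[0.5631 0.1145 0.469 ] 0.16193358694838483
[ 13  99  13  14 101] [ 19.8416 106.4851]
[247 160  25  26 460] [258.0565 171.7913]
[178 168  24  23 437] [189.286  179.0664]
[297 177  51  18 163] [324.227 182.546]
[566 178  15  40 156] [571.0385 196.9167]
[181 213  27  26 519] [193.9114 225.6686]
[187 254  27  23 393] [201.1399 263.7405]
[368 275  23  24 348] [380.1379 287.6264]
[385 392  52  22 880] [409.4875 404.0761]
```

View pics/w2c.png

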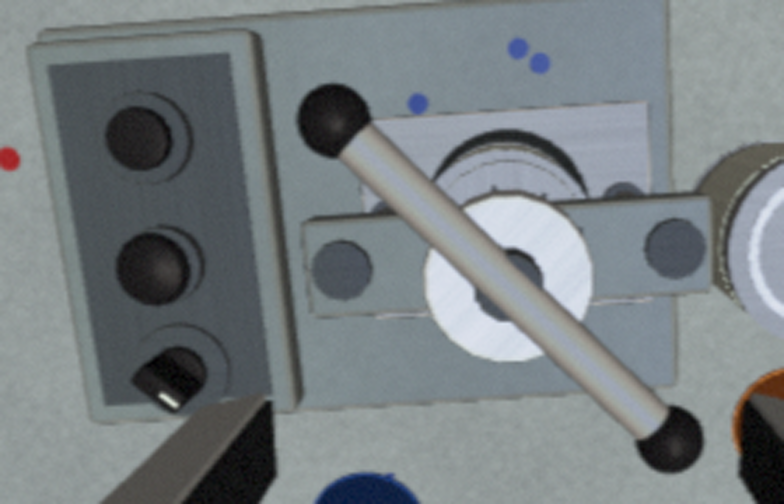

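Run:
```python
from h import *
s=sense();print(s['ee_pos'],s['dq'].max(),s['joint_pos'])
for z in(.312,.3256,.33):
    A=wpl(s,(379.5,286.8),z);B=wpl(s,(258.6,172.5),z);print(z,A,B,(A+B)/2,np.linalg.norm(A-B),np.degrees(np.arctan2(*(A-B)[[1,0]])))
print('housing',wpl(s,(321.4,228.9),.3156))
print('start',wpl(s,(189,179.2),.127),'stop',wpl(s,(194,226),.139))
print('nuts',wpl(s,(140+342/2.8,130+270/2.8),.271),wpl(s,(140+675/2.8,130+248/2.8),.271))
M=np.array([.558,.1145]);b=np.radians(48);g=M+.05*np.array([np.cos(b),np.sin(b)])
print(g,goto([*g,.40],228))
```

```text
[0.5624 0.1126 0.4688] 0.09939667975376483 [ 0.1332  0.3249  0.9253  0.0012  1.894  -1.4591]
0.312 [0.6139 0.1738 0.312 ] [0.5026 0.0529 0.312 ] [0.5582 0.1134 0.312 ] 0.1642841848434605 47.379384181471025
0.3256 [0.609  0.1712 0.3256] [0.5024 0.0554 0.3256] [0.5557 0.1133 0.3256] 0.15736439798229868 47.37938418147103
0.33 [0.6074 0.1703 0.33  ] [0.5023 0.0562 0.33  ] [0.5549 0.1133 0.33  ] 0.1551256434095699 47.37938418147103
housing [0.5546 0.1133 0.3156]
start [ 0.5175 -0.0842  0.127 ] stop [ 0.5859 -0.0767  0.139 ]
nuts [0.5612 0.0483 0.271 ] [0.5497 0.1787 0.271 ]
[0.5915 0.1517] (array([ 3.8391,  6.8742, -3.0125]), array([ -0.1258, -46.7494,   0.1095]))
```

Run:
```python
from h import *
print(goto([.59,.1506,.40],227.5),goto([.59,.1506,.321],227.5),sense()['ee_pos'])
```

```text
(array([ 3.7366,  6.8745, -2.8646]), array([ -0.1262, -46.2494,   0.1089])) (array([ 3.7298, 14.7744, -2.8859]), array([ -0.1262, -46.2494,   0.1089])) [0.5624 0.1126 0.4688]
```

>>> jog_arm(plan=[0.6,1.1,-0.5,0,-8,0,6,1.2,2.2,-1.0,0,-16,0,6,1.8,3.3,-1.5,0,-24,0,6,2.5,4.5,-2,0,-32,0,6,3.1,5.7,-2.4,0,-40,0,6,3.7,6.9,-2.9,0,-46.2,0,6,3.7,6.9,-2.9,0,-46.2,0,6])

```text
clock: 2.95
ee_pos: [0.5902, 0.1501, 0.3978]
ee_rot: [-0.254, -0.658, 0.66, 0.258]
force: [-0.1, -0.1, -0.1]
width: 0.0599
```

Run:
```python
from h import *
s=sense();print(s['ee_pos'],s['joint_pos'],goto([.59,.1506,.321],227.5))
im=grab_frame('wrist')[:,:,::-1].copy();cv2.imwrite('pics/w3.png',im)
```

```text
[0.5902 0.1501 0.3978] [ 0.1883  0.3915  0.9964  0.0013  1.7594 -2.2108] (array([ 0.0169,  7.6844, -0.053 ]), array([-0.2172, -0.0252,  0.2563]))
```

View pics/w3.png

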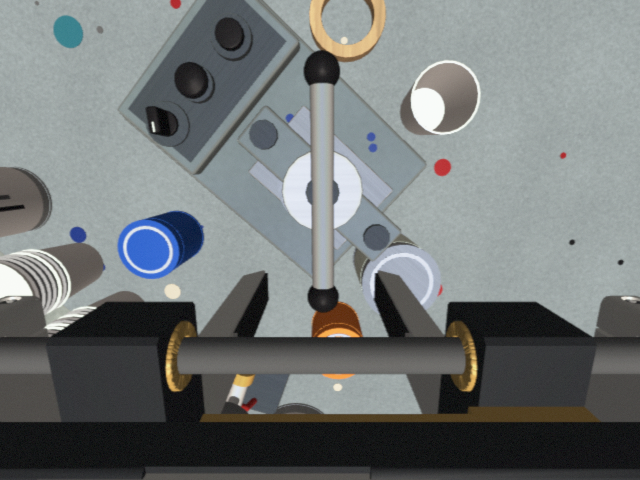

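The bar runs vertically at column ~322, centred between the fingers, with the balls at (321,70) and (322,297). I'll lower onto it and close.

>>> jog_arm(plan=[0,2.5,0,0,0,0,6,0,5,0,0,0,0,6,0,7.6,0,0,0,0,6,0,7.6,0,0,0,0,6,0,7.6,0,0,0,0,1,0,7.6,0,0,0,0,1,0,7.6,0,0,0,0,1,0,7.6,0,0,0,0,1,0,7.6,0,0,0,0,1,0,7.6,0,0,0,0,1])

```text
clock: 4.0
ee_pos: [0.5898, 0.15, 0.3234]
ee_rot: [-0.256, -0.658, 0.659, 0.259]
force: [-1.2, 3.3, 0.6]
width: 0.0154
```

Run:
```python
from h import *
s=sense();print(s['ee_pos'],s['force'],s['ft_torque'],s['width'])
im=grab_frame('wrist')[:,:,::-1].copy();cv2.imwrite('pics/w4.png',im)
```

```text
[0.5898 0.15   0.3234] [-1.2135  3.2546  0.6046] [ 0.6753  0.1792 -0.1128] 0.015398438978158761
```

View pics/w4.png

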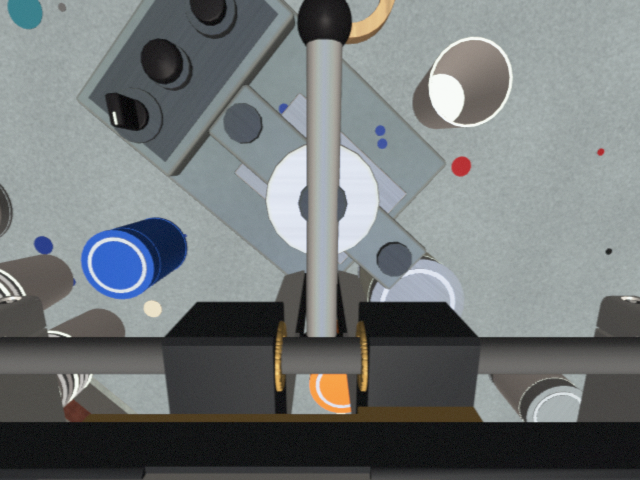

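Run:
```python
from h import *
s=sense();R=Ro.from_quat(s['ee_rot'])
for uv,z in(((323,202),.318),((322.5,200),.316)):
    print(R.inv().apply(wpl(s,uv,z)-s['ee_pos'])*100,wpl(s,uv,z))
print(R.inv().apply(np.r_[.5557,.1135,.32]-s['ee_pos'])*100)
t=np.radians(np.arange(5,51,5));print(np.c_[-5*np.sin(t),.25*t,5*(1-np.cos(t)),np.degrees(t)].round(2))
```

```text
[0.1125 0.5469 4.7941] [0.5564 0.1157 0.318 ]
[0.0879 0.747  4.8768] [0.556  0.1149 0.316 ]
[0.0164 0.347  5.0009]
[[-0.44  0.02  0.02  5.  ]
 [-0.87  0.04  0.08 10.  ]
 [-1.29  0.07  0.17 15.  ]
 [-1.71  0.09  0.3  20.  ]
 [-2.11  0.11  0.47 25.  ]
 [-2.5   0.13  0.67 30.  ]
 [-2.87  0.15  0.9  35.  ]
 [-3.21  0.17  1.17 40.  ]
 [-3.54  0.2   1.46 45.  ]
 [-3.83  0.22  1.79 50.  ]]
```

>>> jog_arm(plan=[-0.44,0.02,0.02,0,5,0,1,-0.87,0.04,0.08,0,10,0,1,-1.29,0.07,0.17,0,15,0,1,-1.71,0.09,0.3,0,20,0,1,-2.11,0.11,0.47,0,25,0,1,-2.5,0.13,0.67,0,30,0,1,-2.87,0.15,0.9,0,35,0,1,-3.21,0.17,1.17,0,40,0,1,-3.54,0.2,1.46,0,45,0,1,-3.54,0.2,1.46,0,45,0,1])

```text
clock: 5.05
ee_pos: [0.6054, 0.1155, 0.3212]
ee_rot: [-0.489, -0.508, 0.51, 0.493]
force: [-4.3, 2.5, 0.6]
width: 0.0152
```

```bash
cat >> h.py <<'E'
M0=np.array([.5557,.1135,.32])
def rep():
    s=sense();R=Ro.from_quat(s['ee_rot']);m=R.as_matrix()
    print('clk',s['clock'],'pos',s['ee_pos'],'head',np.degrees(np.arctan2(m[1,2],m[0,2]))%360,'Ftool',R.inv().apply(s['force']),'T',R.inv().apply(s['ft_torque']),'w',s['width'],'C',R.inv().apply(M0-s['ee_pos'])*100,'q6',s['joint_pos'][5])
E
python3 -c "
from h import *
rep();cv2.imwrite('pics/w5.png',grab_frame('wrist')[:,:,::-1])"
```

```text
clk 5.05 pos [0.6054 0.1155 0.3212] head 182.07448258481932 Ftool [ 2.65   -0.5622  4.2013] T [ 0.7538  0.185  -0.4301] w 0.01518348422648978 C [-0.0207  0.1462  4.9708] q6 -1.4788125768378781
```

View pics/w5.png

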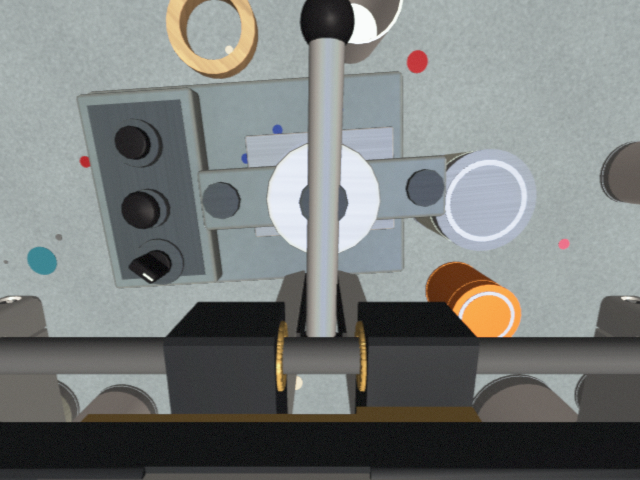

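>>> jog_arm(plan=[-0.35,0.02,0.01,0,4,0,1,-0.7,0.03,0.05,0,8,0,1,-1.04,0.05,0.11,0,12,0,1,-1.38,0.07,0.19,0,16,0,1,-1.38,0.07,0.19,0,16,0,1])

```text
clock: 5.6
ee_pos: [0.6036, 0.1021, 0.3205]
ee_rot: [-0.555, -0.434, 0.437, 0.559]
force: [-3.2, 2.9, -0.3]
width: 0.0151
```

```bash
python3 -c "
from h import *
rep()"
```

```text
clk 5.6 pos [0.6036 0.1021 0.3205] head 166.0754957071897 Ftool [2.0386 0.3415 3.8493] T [ 0.5834  0.1632 -0.5272] w 0.015120755826367576 C [-0.0443  0.0833  4.926 ] q6 -1.2213184226079326
```

Still running friction only (about 2 N tangential). Same step again.

>>> jog_arm(plan=[-0.35,0.02,0.01,0,4,0,1,-0.7,0.03,0.05,0,8,0,1,-1.04,0.05,0.11,0,12,0,1,-1.38,0.07,0.19,0,16,0,1,-1.38,0.07,0.19,0,16,0,1])

```text
clock: 6.1
ee_pos: [0.5982, 0.0895, 0.3198]
ee_rot: [-0.61, -0.352, 0.355, 0.615]
force: [-1.4, 3.3, -0.1]
width: 0.0152
```

```bash
python3 -c "
from h import *
rep()"
```

```text
clk 6.1 pos [0.5982 0.0895 0.3198] head 150.02183612175492 Ftool [2.1505 0.1627 2.7988] T [ 0.564   0.171  -0.5922] w 0.015235842798608184 C [-0.0454  0.0202  4.8833] q6 -0.9612461633971355
```

>>> jog_arm(plan=[-0.35,0.02,0.01,0,4,0,1,-0.7,0.03,0.05,0,8,0,1,-1.04,0.05,0.11,0,12,0,1,-1.38,0.07,0.19,0,16,0,1,-1.38,0.07,0.19,0,16,0,1])

```text
clock: 6.6
ee_pos: [0.5896, 0.0789, 0.3191]
ee_rot: [-0.653, -0.263, 0.267, 0.658]
force: [-0.1, 4.3, -0.8]
width: 0.0154
```

```bash
python3 -c "
from h import *
rep()"
```

```text
clk 6.6 pos [0.5896 0.0789 0.3191] head 134.0253015210635 Ftool [2.9511 0.779  3.1419] T [ 0.5899  0.1558 -0.6244] w 0.015406918665763799 C [-0.0339 -0.0505  4.8397] q6 -0.6988543631462155
```

>>> jog_arm(plan=[-0.35,0.02,0.01,0,4,0,1,-0.7,0.03,0.05,0,8,0,1,-1.04,0.05,0.11,0,12,0,1,-1.04,0.05,0.11,0,12,0,1])

```text
clock: 7.0
ee_pos: [0.582, 0.0733, 0.3188]
ee_rot: [-0.677, -0.194, 0.196, 0.682]
force: [6.7, 6.6, -1.5]
width: 0.0149
```

```bash
python3 -c "
from h import *
rep()"
```

```text
clk 7.0 pos [0.582  0.0733 0.3188] head 122.05843623009528 Ftool [9.1479 1.5364 2.0413] T [ 0.2783 -0.1065 -1.8867] w 0.014913970036507613 C [-0.0894 -0.0836  4.804 ] q6 -0.4993632744255915
```

Resistance has risen to 9 N, so the screw is home. From here I'll use small steps.

>>> jog_arm(plan=[-0.17,0,0,0,2,0,1,-0.35,0,0.01,0,4,0,1,-0.52,0,0.03,0,6,0,1,-0.52,0,0.03,0,6,0,1])

```text
clock: 7.4
ee_pos: [0.578, 0.0712, 0.3189]
ee_rot: [-0.686, -0.16, 0.16, 0.691]
force: [6.0, 4.3, -1.5]
width: 0.0153
```

```bash
python3 -c "
from h import *
rep()"
```

```text
clk 7.4 pos [0.578  0.0712 0.3189] head 116.16210028045099 Ftool [7.2813 1.4936 1.178 ] T [ 0.1253 -0.2614 -1.3496] w 0.015268085614803646 C [-0.136  -0.0821  4.7753] q6 -0.3997761418821017
```

>>> jog_arm(plan=[-0.17,0,0,0,2,0,1,-0.35,0,0.01,0,4,0,1,-0.52,0,0.03,0,6,0,1,-0.52,0,0.03,0,6,0,1])

```text
clock: 7.8
ee_pos: [0.5743, 0.0698, 0.3189]
ee_rot: [-0.694, -0.125, 0.124, 0.698]
force: [11.4, 4.3, -2.4]
width: 0.0155
```

```bash
python3 -c "
from h import *
rep()"
```

```text
clk 7.8 pos [0.5743 0.0698 0.3189] head 110.2789874176554 Ftool [12.1183  2.4737  0.0381] T [-0.0271 -0.514  -2.4161] w 0.015472987163529224 C [-0.2293 -0.0786  4.7488] q6 -0.2995958986532634
```

>>> jog_arm(plan=[-0.17,0,0,0,2,0,1,-0.35,0,0.01,0,4,0,1,-0.35,0,0.01,0,4,0,1])

```text
clock: 8.1
ee_pos: [0.5714, 0.069, 0.3189]
ee_rot: [-0.697, -0.102, 0.1, 0.702]
force: [4.1, 3.6, -1.7]
width: 0.0154
```

```bash
python3 -c "
from h import *
rep();cv2.imwrite('pics/w6.png',grab_frame('wrist')[:,:,::-1])"
```

```text
clk 8.1 pos [0.5714 0.069  0.3189] head 106.37300954393089 Ftool [4.9673 1.7685 2.2339] T [ 0.367  -0.1173 -0.8382] w 0.01540145807755195 C [-0.2529 -0.0815  4.7175] q6 -0.2326737035127483
```

View pics/w6.png

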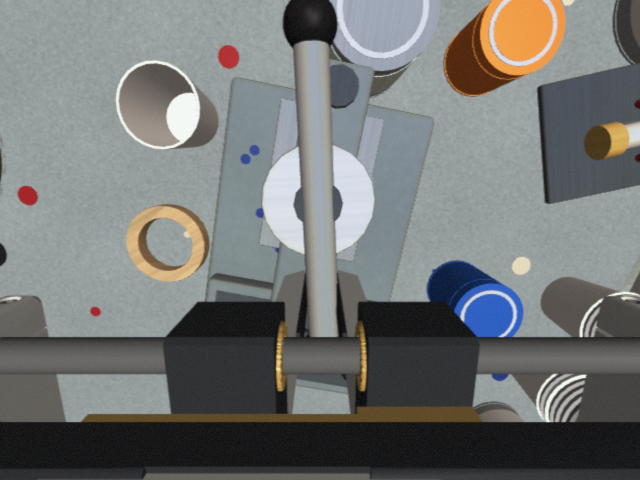

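>>> jog_arm(plan=[-0.25,0,0,0,2,0,1,-0.5,0,0.01,0,4,0,1,-0.5,0,0.01,0,4,0,1])

```text
clock: 8.45
ee_pos: [0.567, 0.0679, 0.3189]
ee_rot: [-0.7, -0.078, 0.075, 0.705]
force: [3.7, 2.4, -0.5]
width: 0.0151
```

```bash
python3 -c "
from h import *
rep();cv2.imwrite('pics/w7.png',grab_frame('wrist')[:,:,::-1])"
```

```text
clk 8.45 pos [0.567  0.0679 0.3189] head 102.4860925281232 Ftool [4.1077 0.561  1.5171] T [ 0.1994  0.0898 -0.8935] w 0.01509043463833015 C [-0.1168 -0.0809  4.7017] q6 -0.16644832730401624
```

View pics/w7.png

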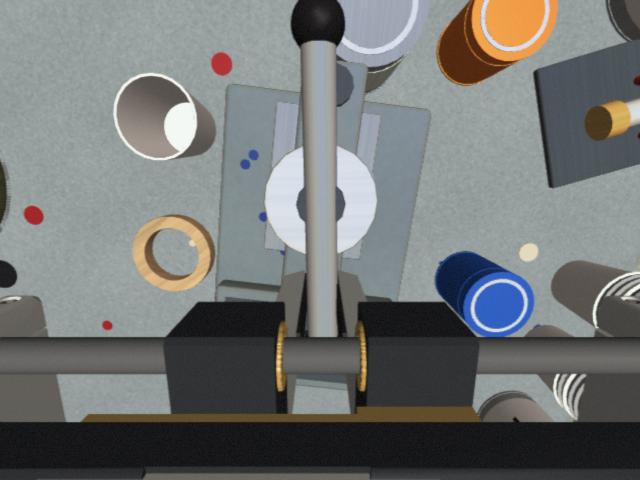

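>>> jog_arm(plan=[-0.3,0,0,0,2,0,1,-0.47,0,0.01,0,4,0,1,-0.64,0,0.03,0,6,0,1,-0.64,0,0.03,0,6,0,1])

```text
clock: 8.9
ee_pos: [0.5613, 0.0669, 0.3189]
ee_rot: [-0.703, -0.043, 0.039, 0.709]
force: [6.7, 2.8, -2.1]
width: 0.0149
```

```bash
python3 -c "
from h import *
rep()"
```

```text
clk 8.9 pos [0.5613 0.0669 0.3189] head 96.58245953937643 Ftool [6.9384 2.1861 2.0158] T [ 0.2846  0.2868 -1.2849] w 0.014949694968592402 C [-0.026  -0.0745  4.6969] q6 -0.06467882384905999
```

Resistance has dropped: the moment about the screw axis peaked near heading 110°, then fell to about a fifth. That fits one click, so I'll release and check.

>>> jog_arm(plan=[0,0,0,0,0,0,4,0,0,0,0,0,0,5,0,0,0,0,0,0,5,0,0,0,0,0,0,5])

```text
clock: 9.3
ee_pos: [0.5613, 0.0668, 0.3189]
ee_rot: [-0.703, -0.043, 0.039, 0.708]
force: [0.4, -0.1, 0.4]
width: 0.0438
```

```bash
python3 -c "
from h import *
rep();cv2.imwrite('pics/w8.png',grab_frame('wrist')[:,:,::-1]);cv2.imwrite('pics/d8.png',grab_frame('side')[:,:,::-1])"
```

```text
clk 9.3 pos [0.5613 0.0668 0.3189] head 96.61027911028933 Ftool [ 0.3549 -0.3506 -0.1189] T [-0.0688 -0.0883 -0.0949] w 0.04378095194619333 C [-0.0216 -0.0735  4.6994] q6 -0.06514222972363566
```

View pics/w8.png

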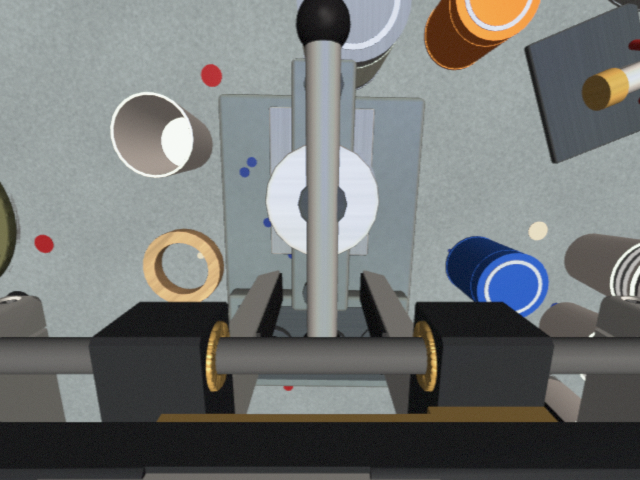

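View pics/d8.png

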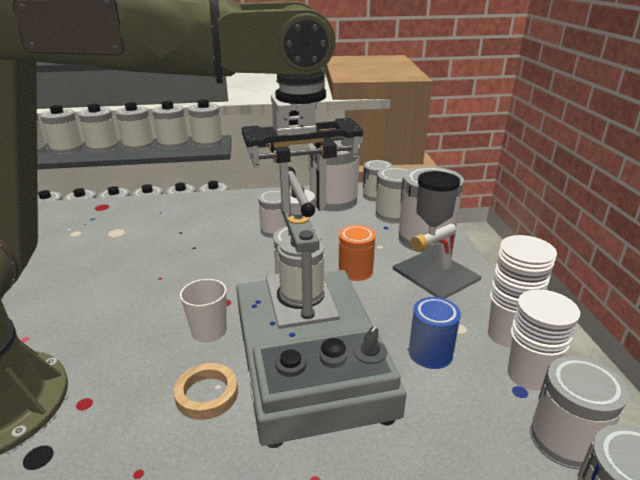

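Fingers are clear of the bar, which stands at column 322 in the wrist view, heading about 96.6°. Total turn is about 131°. To confirm it sits in the next clutch seat, I'll regrip and nudge 8°, where resistance should come back. That stays well short of a second click.

>>> jog_arm(plan=[0,0,0,0,0,0,1,0,0,0,0,0,0,1,0,0,0,0,0,0,1,0,0,0,0,0,0,1,-0.17,0,0,0,2,0,1,-0.34,0,0.01,0,4,0,1,-0.5,0,0.03,0,6,0,1,-0.67,0,0.05,0,8,0,1,-0.67,0,0.05,0,8,0,1])

```text
clock: 10.3
ee_pos: [0.555, 0.0665, 0.3189]
ee_rot: [-0.704, 0.007, -0.011, 0.71]
force: [4.0, -0.2, -1.5]
width: 0.0151
```

```bash
python3 -c "
from h import *
rep();cv2.imwrite('pics/w9.png',grab_frame('wrist')[:,:,::-1])"
```

```text
clk 10.3 pos [0.555  0.0665 0.3189] head 88.52819966227442 Ftool [ 3.9482  1.5479 -0.1178] T [-0.0767 -0.0366 -0.8392] w 0.015127500319236868 C [-0.0489 -0.0731  4.6982] q6 0.07591000928963272
```

View pics/w9.png

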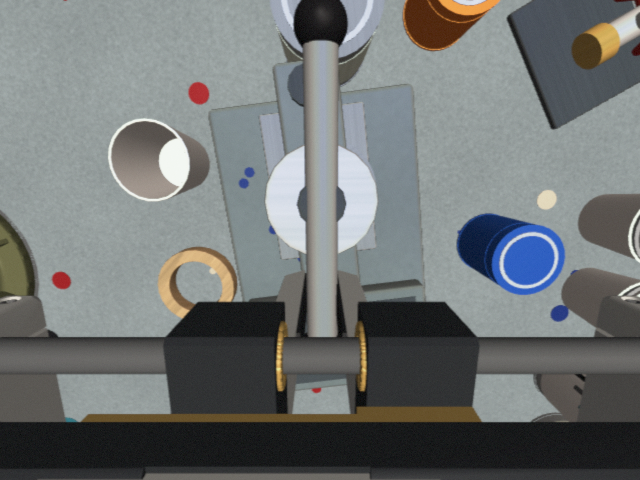

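>>> jog_arm(plan=[-0.17,0,0,0,2,0,1,-0.34,0,0.01,0,4,0,1,-0.5,0,0.03,0,6,0,1,-0.5,0,0.03,0,6,0,1,-0.5,0,0.03,0,6,0,1])

```text
clock: 10.85
ee_pos: [0.5502, 0.0668, 0.3189]
ee_rot: [-0.703, 0.043, -0.048, 0.708]
force: [4.2, -1.2, -1.3]
width: 0.0148
```

```bash
python3 -c "
from h import *
rep()"
```

```text
clk 10.85 pos [0.5502 0.0668 0.3189] head 82.60377079670187 Ftool [ 4.3137  1.2715 -0.6706] T [-0.1347 -0.1414 -0.9678] w 0.014795046878055076 C [-0.0564 -0.0685  4.7017] q6 0.18036502302873283
```

The force evidence is ambiguous, so I'll release, back off straight up, and measure how far the screw sank by comparing fixed-camera pictures before and after.

>>> jog_arm(plan=[0,0,0,0,0,0,5,0,0,0,0,0,0,5,0,0,0,0,0,0,5,0,-3,0,0,0,0,5,0,-7,0,0,0,0,5,0,-11,0,0,0,0,5,0,-15,0,0,0,0,5,0,-15,0,0,0,0,5])

```text
clock: 11.65
ee_pos: [0.5491, 0.0658, 0.4743]
ee_rot: [-0.703, 0.041, -0.051, 0.709]
force: [-0.2, 0.2, 0.1]
width: 0.0499
```

Run:
```python
from h import *
rep()
for n in('scene','side','wrist'): cv2.imwrite(f'pics/{n}10.png',grab_frame(n)[:,:,::-1])
a=cv2.imread('pics/scene0.png')[150:310,260:390];b=cv2.imread('pics/scene10.png')[150:310,260:390]
cv2.imwrite('pics/cmp.png',cv2.resize(np.hstack([a,b]),None,fx=3,fy=3,interpolation=2))
a=cv2.imread('pics/side0.png')[165:325,240:360];b=cv2.imread('pics/side10.png')[165:325,240:360]
cv2.imwrite('pics/cmp2.png',cv2.resize(np.hstack([a,b]),None,fx=3,fy=3,interpolation=2))
```

```text
clk 11.65 pos [0.5491 0.0658 0.4743] head 82.61569535911198 Ftool [-0.1803 -0.0826  0.2122] T [-0.0227 -0.0146 -0.0669] w 0.049886590985408416 C [-0.1688 15.4775  4.6699] q6 0.18086481537952107
```

View pics/cmp.png

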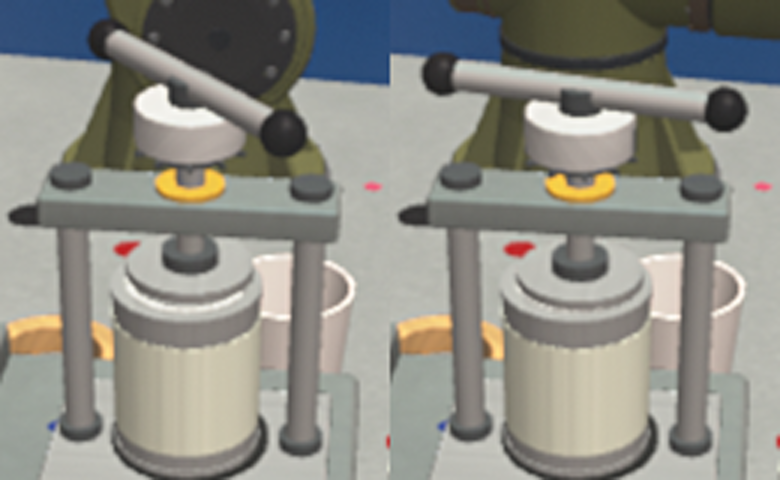

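View pics/cmp2.png

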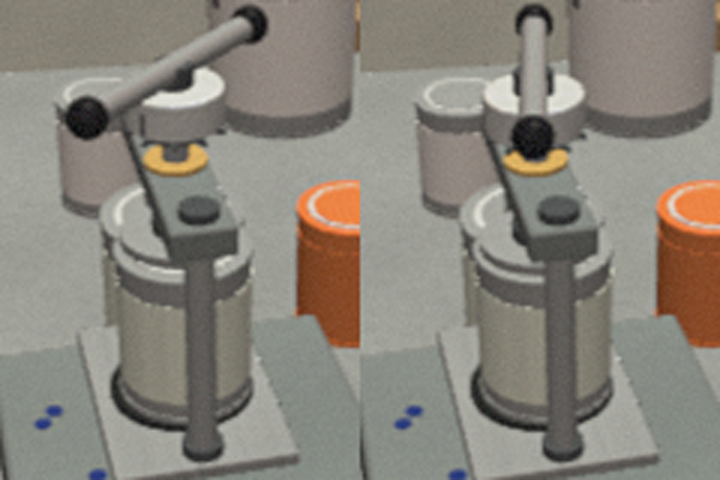

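Run:
```python
from h import *
a=cv2.cvtColor(cv2.imread('pics/scene0.png'),6).astype(np.float32);b=cv2.cvtColor(cv2.imread('pics/scene10.png'),6).astype(np.float32)
a,b=[cv2.resize(i,None,fx=8,fy=8,interpolation=cv2.INTER_CUBIC) for i in(a,b)]
def f(n,x0,x1,y0,y1):
    t=a[y0*8:y1*8,x0*8:x1*8];S=b[(y0-5)*8:(y1+5)*8,(x0-3)*8:(x1+3)*8]
    r=cv2.matchTemplate(S,t,cv2.TM_CCOEFF_NORMED);_,v,_,p=cv2.minMaxLoc(r);print(n,v,p[0]/8-3,p[1]/8-5)
f('boss on plate',312,336,226,242)
f('plate',303,345,236,252)
f('boss only',314,332,230,241)
f('housing low edge',306,342,190,208)
f('crosshead ref',275,300,200,225)
f('tin ref',300,345,262,300)
K,R,t=P('scene')
def pr(X):
    u=K@(R@np.array(X)+t);return u[:2]/u[2]
for z in(.215,.30): print('px per mm down',(pr([.5557,.1135,z-.001])-pr([.5557,.1135,z])))
```

```text
boss on plate 0.8745281100273132 0.0 2.25
plate 0.9392750263214111 0.0 2.25
boss only 0.992026150226593 0.0 2.375
housing low edge 0.8834433555603027 0.5 2.0
crosshead ref 0.9998290538787842 0.0 0.0
tin ref 0.9997482299804688 0.0 0.0
px per mm down [-0.0002  0.5183]
px per mm down [-0.0002  0.572 ]
```

Against the fixed crosshead (0.0 px), the boss and pressure plate moved down 2.25–2.4 px. That is 4.3–4.6 mm, or 1.74–1.83 rad of screw, so the clamp closed at about 100–105° of turn. Next I'll check where the handle rests, and the start button.

View pics/wrist10.png

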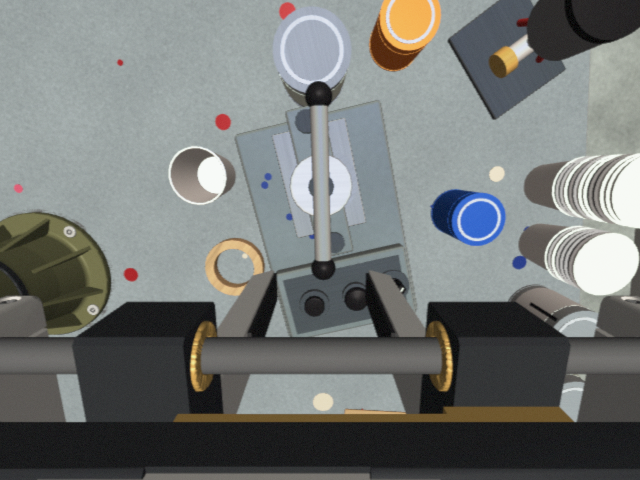

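Run:
```python
from h import *
A,e=tri((260+(725-390)/3,150+109/3),(240+(534-360)/3,165+21/3));B,e2=tri((260+(441-390)/3,150+74/3),(240+(533-360)/3,165+136/3))
print(A,e,B,e2,np.linalg.norm(A-B),np.degrees(np.arctan2(*(A-B)[[1,0]])),(A+B)/2)
# heading with bar plane z .3215
for n,p,q in(('scene',(371.7,186.3),(277,174.7)),('side',(298,172),(297.7,210.3))):
    A,B=pl(n,p,.3215),pl(n,q,.3215);print(n,A,B,np.degrees(np.arctan2(*(A-B)[[1,0]])),np.linalg.norm(A-B))
```

```text
[0.5654 0.1936 0.3206] [0.2325 0.213 ] [0.5495 0.0375 0.3201] [0.3213 0.3619] 0.1569093939443778 84.19414027562547 [0.5574 0.1156 0.3204]
scene [0.568  0.1938 0.3215] [0.554  0.0386 0.3215] 84.84566066522399 0.15580915136093526
side [0.5651 0.1925 0.3215] [0.5491 0.036  0.3215] 84.17513491343068 0.1572583672222555
```

Run:
```python
from h import *
s=sense();im=cv2.imread('pics/wrist10.png')
cv2.imwrite('pics/w10c.png',cv2.resize(im[255:345,260:420],None,fx=4,fy=4,interpolation=2))
for uv in((314,305),(313.5,304)): print(wpl(s,uv,.127))
print(wpl(s,(355,296),.139))
print(goto([.519,-.084,.24],125),goto([.519,-.084,.45],125))
```

```text
[ 0.5204 -0.0804  0.127 ]
[ 0.5198 -0.0785  0.127 ]
[ 0.5871 -0.0688  0.139 ]
(array([ -1.1605,  22.6614, -15.4161]), array([ -0.3402, -42.3931,   0.4006])) (array([ -1.0708,   1.6623, -15.2506]), array([ -0.3402, -42.3931,   0.4006]))
```

View pics/w10c.png

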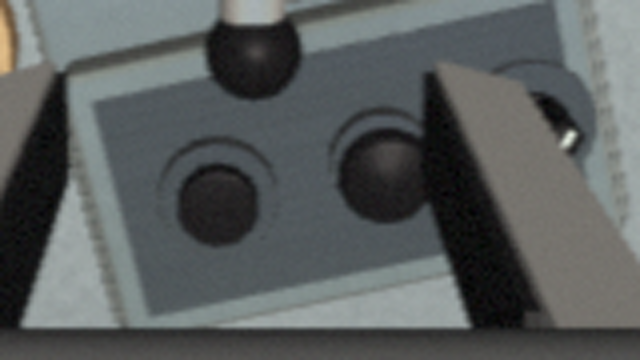

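The left disc at (314,306) is flat and nearest the front, so it is the start button. The domed head at (356,299) is the stop, and the bar dial sits behind it. I'll go above the start button with the jaws closed, turned to heading 125° to stay clear of the handle.

>>> jog_arm(plan=[-0.2,0.3,-2.5,0,-7,0,0,-0.4,0.6,-5,0,-14,0,0,-0.6,0.9,-7.5,0,-21,0,0,-0.8,1.2,-10.2,0,-28,0,0,-1,1.6,-13,0,-35,0,0,-1.1,1.7,-15.2,0,-42.4,0,0,-1.1,1.7,-15.2,0,-42.4,0,0,-1.1,1.7,-15.2,0,-42.4,0,0])

```text
clock: 12.6
ee_pos: [0.5187, -0.0833, 0.4486]
ee_rot: [-0.672, -0.213, 0.209, 0.677]
force: [0.1, 0.5, 0.3]
width: 0.0005
```

```bash
python3 -c "
from h import *
rep();print(goto([.5195,-.083,.20],125),goto([.5195,-.083,.155],125))
s=sense();cv2.imwrite('pics/w11.png',grab_frame('wrist')[:,:,::-1]);print(wpix(s,[.5195,-.083,.127]))"
```

```text
clk 12.6 pos [ 0.5187 -0.0833  0.4486] head 124.79867559439842 Ftool [ 0.3483 -0.2614  0.3168] T [-0.1189  0.075  -0.0703] w 0.0005403099667036017 C [14.1766 13.0319 13.9936] q6 -0.8384372370092158
(array([-0.0981, 24.8638, -0.1296]), array([-0.2543, -0.2023,  0.4245])) (array([-0.1314, 29.3636, -0.1497]), array([-0.2543, -0.2023,  0.4245]))
[319.7147 214.5072]
```

View pics/w11.png

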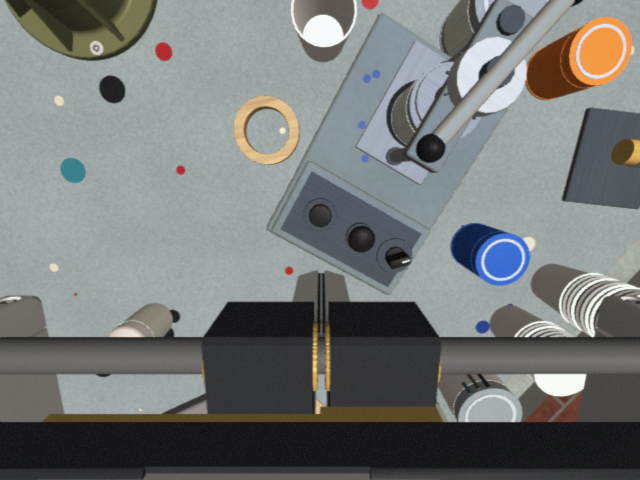

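The button is at (320,215) against a predicted (319.7,214.5). Going down.

>>> jog_arm(plan=[0,4.5,0,0,0,0,0,0,9,0,0,0,0,0,0,13.5,0,0,0,0,0,-0.1,18,-0.1,0,0,0,0,-0.1,22.5,-0.1,0,0,0,0,-0.1,26,-0.1,0,0,0,0,-0.1,28.5,-0.1,0,0,0,0,-0.1,29.3,-0.1,0,0,0,0,-0.1,29.3,-0.1,0,0,0,0])

```text
clock: 13.55
ee_pos: [0.5196, -0.0813, 0.1554]
ee_rot: [-0.672, -0.213, 0.21, 0.677]
force: [0.5, 0.6, 0.4]
width: 0.0007
```

```bash
python3 -c "
from h import *
rep();print(goto([.5195,-.083,.141],125))
cv2.imwrite('pics/d12.png',cv2.resize(grab_frame('side')[200:440,200:440,::-1],None,fx=2.5,fy=2.5))"
```

```text
clk 13.55 pos [ 0.5196 -0.0813  0.1554] head 124.83108572991092 Ftool [ 0.7291 -0.3504  0.1825] T [-0.0653  0.0196 -0.1187] w 0.0006615548636823946 C [ 14.1975 -16.287   14.0128] q6 -0.8405275928941583
(array([-0.1175,  1.4426, -0.1427]), array([-0.2998, -0.1699,  0.3882]))
```

View pics/d12.png

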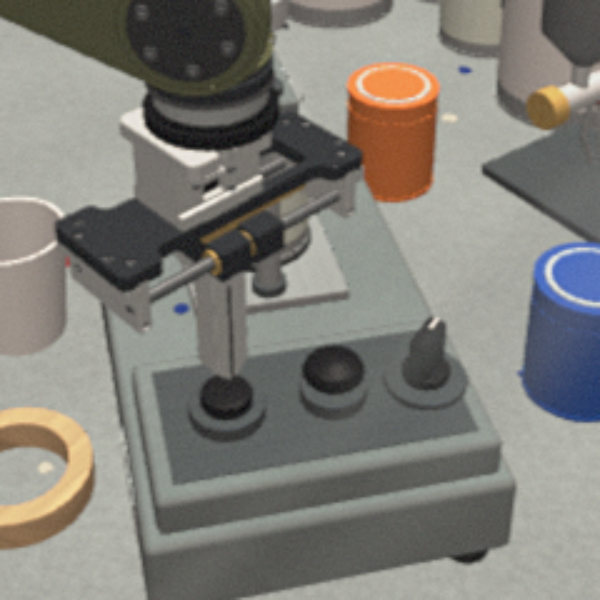

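>>> jog_arm(plan=[-0.05,1.0,-0.1,0,0,0,0,-0.05,1.4,-0.1,0,0,0,0,-0.05,1.7,-0.1,0,0,0,0,-0.05,1.9,-0.1,0,0,0,0,-0.05,1.9,-0.1,0,0,0,0])

```text
clock: 14.1
ee_pos: [0.5205, -0.0825, 0.1378]
ee_rot: [-0.673, -0.214, 0.209, 0.677]
force: [-1.2, 0.1, 4.3]
width: 0.0002
```

Spring force of 4.3 N means about 3.5 mm of travel. I'll press on to the stop.

>>> jog_arm(plan=[0,0.25,0,0,0,0,0,0,0.4,0,0,0,0,0,0,0.5,0,0,0,0,0,0,0.5,0,0,0,0,0])

```text
clock: 14.5
ee_pos: [0.5207, -0.0826, 0.1349]
ee_rot: [-0.673, -0.215, 0.209, 0.676]
force: [-11.5, 1.6, 24.6]
width: 0.0006
```

Force is up to 24.6 N, so the button is on its stop. Now retract.

>>> jog_arm(plan=[0,0.0,0,0,0,0,0,0,-1,0,0,0,0,0,0,-3,0,0,0,0,0,0,-7,0,0,0,0,0,0,-11,0,0,0,0,0,0,-15,0,0,0,0,0,0,-20,0,0,0,0,0,0,-25,0,0,0,0,0,0,-25,0,0,0,0,0,0,-25,0,0,0,0,0])

```text
clock: 15.5
ee_pos: [0.5192, -0.0844, 0.3856]
ee_rot: [-0.673, -0.215, 0.208, 0.676]
force: [0.0, -0.7, -0.2]
width: 0.0004
```

Run:
```python
from h import *
rep()
for n in('scene','side'): cv2.imwrite(f'pics/{n}13.png',grab_frame(n)[:,:,::-1])
a=cv2.imread('pics/side13.png');b=cv2.imread('pics/scene13.png')
cv2.imwrite('pics/fin.png',np.hstack([cv2.resize(a[180:400,170:430],(400,338)),cv2.resize(b[140:360,150:410],(400,338))]))
for n,x0,x1,y0,y1 in(('scene',210,240,250,270),('side',275,306,345,370)):
    g=lambda f:cv2.resize(cv2.cvtColor(cv2.imread(f),6).astype(np.float32),None,fx=8,fy=8,interpolation=2)
    A,B=g(f'pics/{n}0.png'),g(f'pics/{n}13.png')
    r=cv2.matchTemplate(B[(y0-4)*8:(y1+4)*8,(x0-4)*8:(x1+4)*8],A[y0*8:y1*8,x0*8:x1*8],5);_,v,_,p=cv2.minMaxLoc(r);print('start',n,v,p[0]/8-4,p[1]/8-4)
d=cv2.absdiff(cv2.imread('pics/side0.png'),a)
print('cup diff',d[275:345,175:235].mean(),'bg',d[420:470,420:520].mean())
d=cv2.absdiff(cv2.imread('pics/scene0.png'),b);print('big tin diff',d[280:335,385:455].mean(),'tin',d[262:300,300:345].mean())
```

```text
clk 15.5 pos [ 0.5192 -0.0844  0.3856] head 124.82934949095532 Ftool [-0.386   0.2437 -0.5547] T [-0.087   0.0909 -0.1243] w 0.0004089814121105329 C [14.2314  6.7222 14.156 ] q6 -0.8420320662250518
start scene 0.9999161958694458 0.0 0.0
start side 0.9895204305648804 0.0 0.0
cup diff 5.850555555555555 bg 6.2368
big tin diff 0.48692640692640693 tin 0.5050682261208577
```

View pics/fin.png

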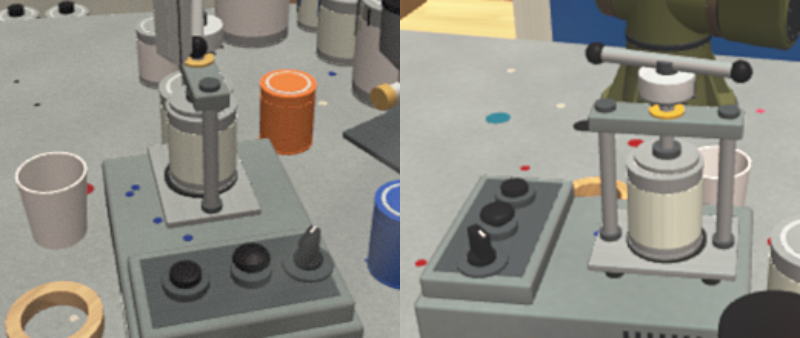

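```bash
python3 -c "
from rig import *
print(hand_in())"
```

```text
the job is handed in; nothing more can be done
None
```

I clamped the tin with one click of the clutch, pressed the start button fully in and released it, then handed the job in at about 15.6 s. No verdict was reported.

**Clamping:** I gripped one arm of the T-handle 50 mm from the axis and turned it about 143° clockwise. Resistance rose at about 100°, peaked at about 117°, then dropped. The fixed camera showed the screw had sunk 4.3–4.6 mm, or 1.74–1.83 rad. With 2.50 rad of handle turn, that puts the slip at about 0.7 rad, which is one click.

**Starting:** With the jaws closed I pressed the button to its stop, reaching 24.6 N. I then retracted to about 25 cm above it.

**Last checks:**
- The start button is back where it was, with 0.0 px shift in both views.
- The tin and big tin show no change in the scene view, and the cup none in the side view beyond that picture's background noise.
- The stop button was not approached, and the arm touches nothing.

**What disagreed:**
- After the click I nudged the handle on to test for the next seat. I expected resistance to come back but felt only about 4 N, so the click count rests on the force drop and the screw-sink measurement.
- I measured the bar about 60 mm above the crosshead at the start, not the stated 45 mm, and used my measured height.

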